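# Key on the bench battery box

### The job

Make the bench test battery live: pick up the red isolator key lying on the bench, push it fully home into the keyhole on the front of the blue battery box, and turn it a quarter turn clockwise, as you face the box, to the stop so that its crossbar stands upright. Leave the key in the switch, let go, and leave the parts lying round the funnel where they are.

Things in the scene. Friction and masses are not known exactly. Their poses are not given: they have to be found in the camera images.
- key: Loose red plastic T-shaped isolator key, 103 mm long, 50 g, lying flat. Origin: on its long axis, in the middle of its square shank (grip here; 14 x 14 mm, from x = -13 to +13 mm), 7 mm above the bench while it lies. x runs along the key to its tip, y along the crossbar, z square to both, up while it lies. Works either way up. Beyond the shank: round neck, 14 mm thick, from x = 13 to 40 mm.
- key_tip (a point): Tip of the key's flat bit, on its axis, 64 mm from the key's origin; axes as the key's. The bit is 24 mm long (x), 26 mm wide (y), 7 mm thick (z), with a rounded nose.
- key_head (a point): Middle of the key's crossbar, on its axis, 26 mm behind the key's origin; axes as the key's. The crossbar is 26 mm deep (x), 70 mm long (y, 35 to each side), 14 mm thick (z), with rounded ends.
- box: Blue sheet-steel battery box fixed to the bench: 140 mm deep (x), 210 wide (y), 105 high. Origin: middle of its underside; x from front to back, z up; its front faces roughly -y of the world; front sheet at x = -70 mm. Voltmeter (left), lamp and fuse holder (right) stand up to 13 mm out of the front; two terminals 26 mm high on the lid, 100 mm behind the front.
- keyhole (a point): Middle of the keyhole, 58 mm above the bench, in the face of the black 56 x 56 mm switch body standing 18 mm out of the middle of the box's front. x points straight in (the way the key goes), y to the left as you face the box, z up. Level slot 29 mm wide, 9.6 high, with a 16.6 x 16.6 mm middle. Fully home the key's tip stops 50 mm behind the face; square shank and crossbar stay outside.
- isolator (a joint): Turn, rad: 0 off (slot level, at the start), grows clockwise as you face the box (right wing of the crossbar goes down), stop at 1.571 (on, crossbar upright). Turns only with the tip 30 mm in or more; the bit is then behind the 6 mm face plate and kept in. Needs 0.1 N m (5 N on a wing 22 mm out), stays where left. Play lets the crossbar droop 5 mm and shift up to 10 mm as it is pushed.
- funnel: Galvanised funnel fixed in the bench, 188 mm across its rim, 58 mm high. Origin: its middle, at bench level.
- cover: Loose black nylon sprocket cover, about 126 x 82 mm and 26 mm high, lying flat; leave it. Origin: underside, near its middle.
- housing: Loose squat brass grease nipple housing, 52 mm in diameter, 46 mm high, upright; leave it. Origin: middle of its underside.
- sleeve1: One of two loose upright aluminium spacer sleeves, 32 mm in diameter, 62 mm high; leave it. Origin: middle of its underside.
- sleeve2: One of two loose upright aluminium spacer sleeves, 32 mm in diameter, 62 mm high; leave it. Origin: middle of its underside.

How it is judged:
On the way, in this order (a step that is already met when the one before it is completed fails the run):
1. the key is in the keyhole, its tip at least 40 mm in and within 8 mm of the switch's axis, while the switch is still off (x of key_tip in the frame of keyhole above 0.04 m and y of key_tip in the frame of keyhole between -0.008 and 0.008 m and z of key_tip in the frame of keyhole between -0.008 and 0.008 m and angle between the x axis of key and the x axis of keyhole, either way round below 0.2 rad and value of joint isolator below 0.3 rad), for 0.1 s.
2. the switch is turned on, to within 15 degrees of its stop (value of joint isolator above 1.31 rad), for 0.1 s.
At the end, for the whole second after the job is handed in: The switch stands within 15 degrees of its on stop, with the key in it (tip at least 38 mm behind the face and within 8 mm of the switch's axis, key within 11 degrees of straight), at rest (value of joint isolator above 1.31 rad and x of key_tip in the frame of keyhole above 0.038 m and y of key_tip in the frame of keyhole between -0.008 and 0.008 m and z of key_tip in the frame of keyhole between -0.008 and 0.008 m and angle between the x axis of key and the x axis of keyhole, either way round below 0.2 rad and linear speed of key below 0.02 m/s); the robot touches nothing.
It fails at once if a part lying round the funnel (cover, sleeves or housing) is shifted more than 25 mm (distance of any of cover, sleeve1, sleeve2, housing from where it was at the start of the episode above 0.025 m).
It also fails if it takes over 58 s, if anything falls off the work surface, if the arm or the gripper's body presses on something with over 40 N, if the wrist force passes 120 N, or if a joint passes its speed limit or range.

### The arm

A 6-joint arm with a two-finger parallel gripper is mounted at the origin on the work surface. World frame = base frame: x ahead of the robot, y to its left, z up, the work surface at z = 0. Lengths are in m, angles in rad, forces in N, time in s.
With the tool pointing down it reaches from about 0.35 to 0.925 m from the base axis. Payload 6.4 kg.
Tool frame: the origin (TCP) lies midway between the tips of the shut fingers; the grasp point (between the pads) lies r.tcp_to_grasp behind it (r.tcp_to_grasp is the distance from the TCP to the grasp point, in m); z points along the fingers, y is the line along which they close (so a half turn about z gives the same grasp; the last joint's range is limited). The gripper opens to 94 mm and grips with 3 to 60 N. Pads are 16 mm wide; open, the fingers measure 119 mm over their backs; the gripper's body (75 mm by 177 mm) begins 78 mm behind the grasp point.
Start: joints at [-1.286, 0.245, 1.558, -0, 1.339, -0.174], TCP at [0.288, -0.583, 0.205] pointing down, gripper open.
Joint ranges: [-3.13, 3.13], [-1.02, 2.26], [0.13, 2.54], [-0.95, 4.09], [0.21, 2.88], [-2.74, 2.74]. Speed limits (rad/s): [2.57, 2.57, 3.14, 3.14, 3.14, 3.14].

### API

Orientations are given as a 3x3 rotation matrix whose columns are the frame's x, y, z axes.
In Python, from station import r gives the robot as it stands.
- The arm moves only by the tool step_arm, never from a script. Its arguments are lists of equal length, an entry for each row: "xyz": the shift along the tool's x, y, z in mm, a list of three; "rot": the turn, a rotation vector about the tool's x, y, z in rad, a list of three; "gripper": the opening, from 0 (shut) to 1 (fully open). In form: {"xyz": [[dx, dy, dz], ...], "rot": [[rx, ry, rz], ...], "gripper": [gripper, ...]}. A call has exactly 5 rows; each row is the pose to reach, as a shift and turn from the pose commanded when the call began, along the tool's axes at that moment; what a row does not reach only later rows make up. A row lasts 1/12 s, in which the tool goes at most 41.7 mm and 7.16 degrees, less where a joint would pass 70% of its speed; a pose out of reach is approached as far as the arm can. A call with a gripper value outside its range is refused whole. The fingers move at their own pace and stop on an object; "grip_force" is the grip in N (left out, the last holds). Time passes only in rows, so rows that repeat a pose let the fingers close, or fill a call up. It gives the time, the measured TCP pose, the force, the opening and the grip force at its end, in the units of the state.
- r.get_obs(): the state, without advancing time (a new reading comes with each control period).
- r.get_image(name): name is "side" or "top" or "wrist"; returns the picture (420x560x3 uint8, red, green, blue); there is no depth.
- r.camera_info(name): a dict with "mtx" (3x3 intrinsics, pixels), "rvec" (rotation vector, rad) and "tvec" (3), from world to camera coordinates, as OpenCV has them; the wrist camera has in their place "tool_from_camera" (4x4, takes a point from camera to tool coordinates, whose origin is the TCP and whose axes are the flange's). Camera axes: x right, y down, z forward; pixel columns grow to the right and rows downward; lengths in m; the calibration is good to about 2 mm. A picture is of the moment at which its call begins: read the wrist's pose just before it. camera_info takes no time and is no camera call.
- r.job_done(): hands the job in; it is judged then, once.
Trained networks look in the newest picture that a camera, given by its name, has taken for a name from the list of things; names that differ only in an ending like _2 or _b are one class to them, and where a whole thing is asked for, a point or a joint stands for the part that bears it (a point fixed in the world has none). Each returns a list of dicts, best first, with "confidence" (0 to 1); they miss things now and then, are a little off and sometimes report something else, mostly with a low value. They report only what shows in the picture. A call takes as long as a camera call.
- r.outline_of(camera, target): "mask" (420x560 bool, what is visible of it) and "point" ([column, row] in pixels, amid what is visible of it).
The state is a dict: "time_s": time; "qpos": joint angles; "joint_vel": joint speeds; "tau": joint torques, N m; "ee_pos": TCP position; "tool_rot": TCP orientation; "ft_force": force on the tool from outside, world axes, zero at the start; "moment": the same for the moment, N m; "finger_gap": finger opening in m; "finger_force": force on a finger pad.
Only numpy, scipy, OpenCV 4.12 (cv2) and the standard library are available. Lean on these libraries where they do the work, as an engineer would, in place of code of your own. Each camera call takes 0.05 s, during which the arm holds its last target. There are 200 camera calls.

## Working session

There is one attempt and no reset: what is moved stays moved. The work goes in short steps, Python scripts to look and compute and a tool call to move; the robot and the scene stay as the last step left them, time stands still between calls to the robot, and variables do not carry over. Pictures are saved under pics/ and viewed, at most 10 in all, crops included, and the job is handed in when it is done.

Besides the shell and the picture viewer there is one more tool, called after "Call:" as name(argument=value, ...) on one line, values as JSON. step_arm: Moves the arm, as the interface text tells. Its arguments: {"type":"object","properties":{"xyz":{"type":"array","items":{"type":"array","items":{"type":"number"}}},"rot":{"type":"array","items":{"type":"array","items":{"type":"number"}}},"gripper":{"type":"array","items":{"type":"number"}},"grip_force":{"type":"number"}},"required":["xyz","rot","gripper"]}

```bash
mkdir -p pics; ls
cat > h.py <<'E'
import numpy as np, cv2
from station import r
def cam(name):
    ci=r.camera_info(name); K=np.array(ci["mtx"])
    if "rvec" in ci:
        R=cv2.Rodrigues(np.array(ci["rvec"],float))[0]; t=np.array(ci["tvec"]).ravel()
        return K,R,t
    o=r.get_obs(); T=np.array(ci["tool_from_camera"]); W=np.eye(4); W[:3,:3]=o["tool_rot"]; W[:3,3]=o["ee_pos"]
    M=np.linalg.inv(W@T); return K,M[:3,:3],M[:3,3]
def ray(c,p):
    K,R,t=c; d=R.T@np.linalg.inv(K)@np.array([p[0],p[1],1.]); return -R.T@t, d/np.linalg.norm(d)
def onz(c,p,z):
    o,d=ray(c,p); return o+d*(z-o[2])/d[2]
def tri(rs):
    A=0;b=0
    for o,d in rs:
        P=np.eye(3)-np.outer(d,d); A=A+P; b=b+P@o
    return np.linalg.solve(A,b)
def proj(c,X):
    K,R,t=c; x=K@(R@np.array(X)+t); return x[:2]/x[2]
E
python3 - <<'E'
from h import *
o=r.get_obs(); print(o["ee_pos"],o["tool_rot"],r.tcp_to_grasp,o["finger_gap"])
ims=[]
for n in ("top","side","wrist"):
    c=cam(n); im=r.get_image(n); cv2.imwrite(f"pics/{n}0.png",im[:,:,::-1]); 
    print(n,"cam pos",(-c[1].T@c[2]).round(3))
    for t in ("key","box","keyhole","cover","housing","sleeve1","funnel"):
        try:
            for d in r.outline_of(n,t)[:2]:
                print(t,round(d["confidence"],2),np.round(d["point"]),d["mask"].sum(), onz(c,d["point"],0.007).round(3))
                if t=="key": np.save(f"{n}_key.npy",d["mask"])
        except Exception as e: print(t,e)
E
```

```text
pics
[ 0.28767349 -0.58221273  0.20436998] [[ 8.96598290e-01  4.42844415e-01 -5.74590636e-04]
 [ 4.42844695e-01 -8.96596510e-01  1.80958226e-03]
 [ 2.86187438e-04 -1.87692278e-03 -9.99998198e-01]] 0.0188 0.09390255946735883
top cam pos [ 0.444 -0.052  0.839]
key 0.98 [274. 255.] 716 [ 0.467 -0.044  0.007]
box 0.88 [125. 228.] 9830 [0.533 0.282 0.007]
keyhole 0.96 [129. 226.] 9952 [0.535 0.274 0.007]
cover 0.87 [379. 163.] 2134 [ 0.669 -0.279  0.007]
housing 0.69 [371. 297.] 506 [ 0.376 -0.247  0.007]
housing 0.29 [279. 255.] 629 [ 0.467 -0.054  0.007]
sleeve1 0.63 [332. 196.] 265 [ 0.594 -0.173  0.007]
sleeve1 0.55 [443. 218.] 319 [ 0.542 -0.412  0.007]
funnel 0.75 [384. 231.] 6565 [ 0.515 -0.282  0.007]
side cam pos [0.082 0.539 0.607]
key 0.22 [353. 156.] 98 [ 0.569 -0.472  0.007]
box 0.72 [332. 187.] 3435 [ 0.537 -0.304  0.007]
box 0.58 [166. 320.] 15946 [0.554 0.232 0.007]
keyhole 0.78 [167. 315.] 15995 [0.56  0.224 0.007]
cover 0.59 [280. 174.] 731 [ 0.681 -0.28   0.007]
cover 0.38 [166. 319.] 16064 [0.554 0.231 0.007]
sleeve1 0.7 [283. 194.] 354 [ 0.619 -0.207  0.007]
funnel 0.65 [332. 190.] 3403 [ 0.532 -0.291  0.007]
wrist cam pos [ 0.36  -0.547  0.385]
```

```bash
python3 -c "
import cv2,numpy as np
a=cv2.imread('pics/top0.png');b=cv2.imread('pics/side0.png');c=cv2.imread('pics/wrist0.png')
cv2.imwrite('pics/a.png',cv2.resize(a,(800,600)));cv2.imwrite('pics/b.png',cv2.resize(b,(800,600)))"
```

```text
(no output)
```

View pics/a.png

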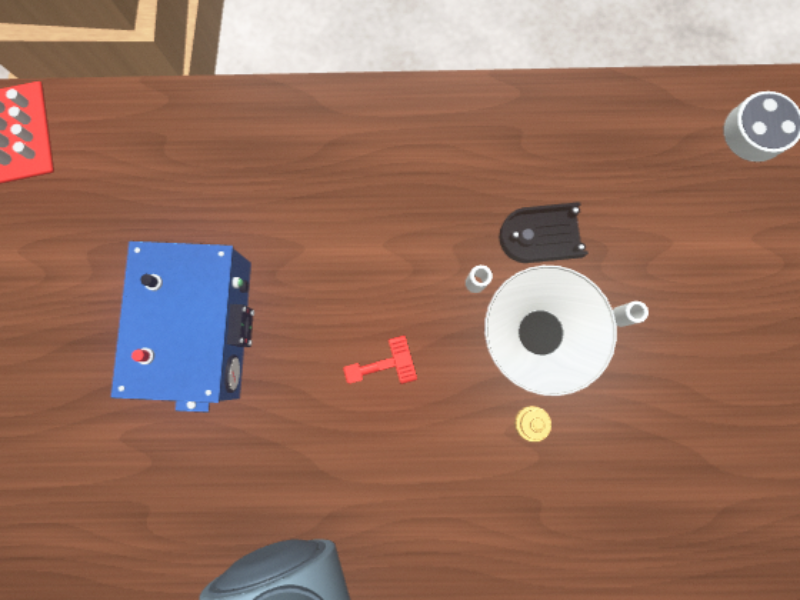

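View pics/b.png

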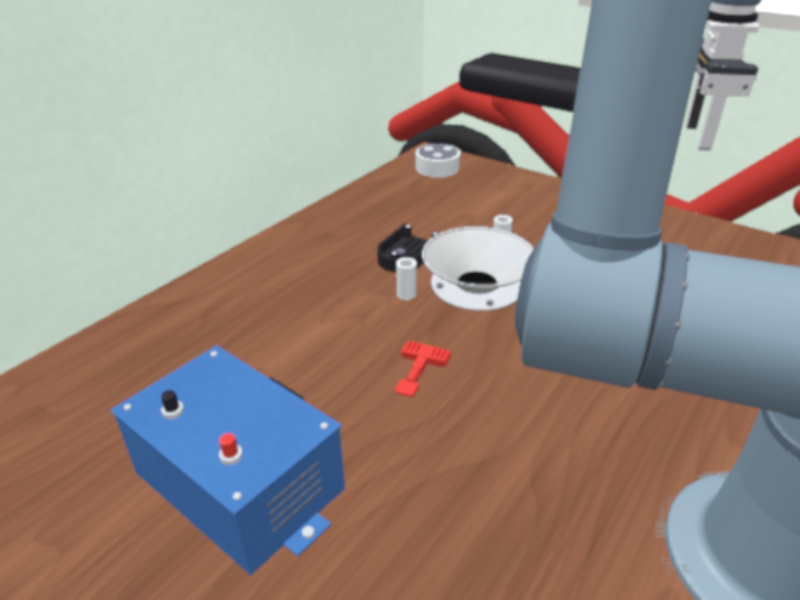

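Top view (800×600): the key's crossbar is near (402,360) and its bit near (353,372), pointing left (+y). The box front is at column ≈240 with the black switch at (245,326), and the parts round the funnel are at columns ≥470. The side view shows the same layout, with the box front hidden from that camera.

Run:
```python
from h import *
def red(n,x0,x1,y0,y1):
    im=cv2.imread(f"pics/{n}0.png").astype(int); m=(im[:,:,2]>110)&(im[:,:,1]<80)&(im[:,:,0]<80)
    z=np.zeros_like(m); z[y0:y1,x0:x1]=m[y0:y1,x0:x1]; return z
def fit(c,m,z=0.010):
    ys,xs=np.nonzero(m); P=np.array([onz(c,(x,y),z)[:2] for x,y in zip(xs,ys)])
    # model match: maximise overlap of the T outline
    from scipy.optimize import minimize
    def inside(q): 
        x,y=q.T; return ((x>-39)&(x<-13)&(abs(y)<35))|((x>=-13)&(x<40)&(abs(y)<7))|((x>=40)&(x<64)&(abs(y)<13))
    best=None
    for a in np.radians(np.arange(60,150,1.)):
        R=np.array([[np.cos(a),np.sin(a)],[-np.sin(a),np.cos(a)]])
        q=(R@P.T).T*1000
        lo,hi=np.percentile(q,0.3,axis=0),np.percentile(q,99.7,axis=0)
        for dx in np.arange(-3,3.1,1):
          for dy in np.arange(-3,3.1,1):
            off=np.array([(lo[0]+hi[0])/2-12.5+dx,(lo[1]+hi[1])/2+dy]); s=inside(q-off).mean()
            if best is None or s>best[0]: best=(s,np.degrees(a),(R.T@off)/1000)
    return best
print("top",fit(cam("top"),red("top",230,300,225,280)))
print("side",fit(cam("side"),red("side",265,325,230,285)))
im=cv2.imread("pics/top0.png"); c=cam("top")
for lab,z,pts in (("lid",.105,[(131,242),(232,247),(113,398),(214,400)]),):
    for p in pts: print(lab,onz(c,np.array(p)*.7,z).round(4))
print("wrist tfc",np.array(r.camera_info("wrist")["tool_from_camera"]).round(3),r.camera_info("wrist")["mtx"])
cv2.imwrite("pics/c.png",cv2.resize(im[150:300,70:290],None,fx=3.6,fy=3.6,interpolation=cv2.INTER_CUBIC))
```

```text
top (np.float64(0.9074074074074074), np.float64(106.0), array([ 0.46832998, -0.03245975]))
side (np.float64(0.7932584269662921), np.float64(104.0), array([ 0.46499167, -0.03092299]))
lid [0.6385 0.3136 0.105 ]
lid [0.629  0.1735 0.105 ]
lid [0.4264 0.3262 0.105 ]
lid [0.4217 0.1918 0.105 ]
wrist tfc [[-0.    -0.962 -0.274  0.08 ]
 [ 1.    -0.     0.    -0.   ]
 [-0.    -0.274  0.962 -0.179]
 [ 0.     0.     0.     1.   ]] [[372.11543939   0.         280.21048385]
 [  0.         372.11543939 208.49347989]
 [  0.           0.           1.        ]]
```

View pics/c.png

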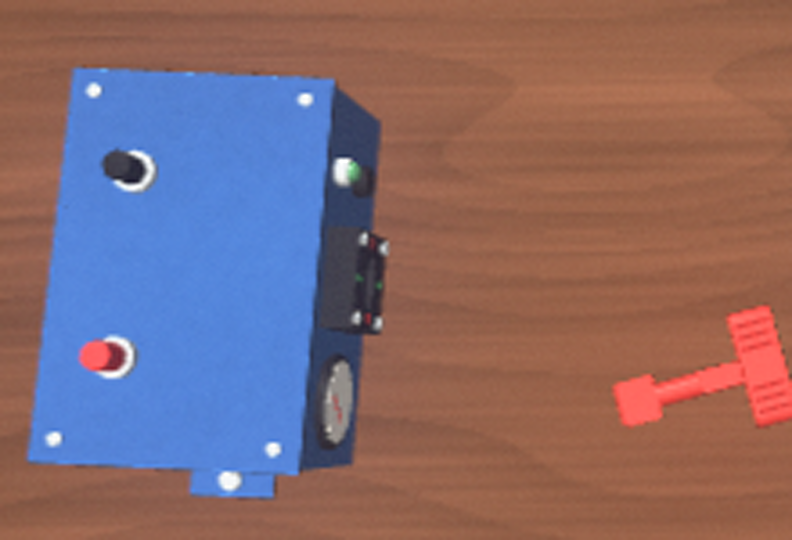

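The box's inward axis is at yaw ≈85° and the key lies at yaw ≈105°. I'll move near the box and tilt the tool so the wrist camera sees the keyhole.

Call:
step_arm(xyz=[[29,-27,4],[58,-55,8],[86,-82,12],[115,-110,16],[143,-137,20]], rot=[[0,0,0],[0,0,0],[0,0,0],[0,0,0],[0,0,0]], gripper=[1,1,1,1,1])

```text
time_s: 1.62
ee_pos: [0.3557, -0.3948, 0.1853]
tool_rot: [[0.897, 0.442, 0.0], [0.442, -0.897, -0.0], [0.0, 0.0, -1.0]]
ft_force: [0.9, 0.6, -0.4]
finger_gap: 0.094
finger_force: 0.0
```

Call:
step_arm(xyz=[[29,-27,4],[58,-55,8],[86,-82,12],[115,-110,16],[143,-137,20]], rot=[[0,0,0],[0,0,0],[0,0,0],[0,0,0],[0,0,0]], gripper=[1,1,1,1,1])

```text
time_s: 2.03
ee_pos: [0.4233, -0.2086, 0.1656]
tool_rot: [[0.897, 0.443, 0.001], [0.443, -0.897, -0.0], [0.0, 0.001, -1.0]]
ft_force: [0.5, -0.7, 0.1]
finger_gap: 0.0939
finger_force: 0.0
```

Call:
step_arm(xyz=[[29,-27,4],[58,-55,8],[86,-82,12],[115,-110,16],[143,-137,20]], rot=[[0,0,0],[0,0,0],[0,0,0],[0,0,0],[0,0,0]], gripper=[1,1,1,1,1])

```text
time_s: 2.45
ee_pos: [0.4909, -0.0222, 0.1457]
tool_rot: [[0.897, 0.443, 0.001], [0.443, -0.897, -0.0], [0.001, 0.001, -1.0]]
ft_force: [-0.1, -0.4, -0.1]
finger_gap: 0.0939
finger_force: 0.0
```

Call:
step_arm(xyz=[[20,-19,3],[40,-38,6],[60,-57,9],[80,-77,10],[80,-77,10]], rot=[[0.1,0.05,0],[0.2,0.1,0],[0.3,0.15,0],[0.4,0.2,0],[0.5,0.25,0]], gripper=[1,1,1,1,1])

```text
time_s: 2.87
ee_pos: [0.5291, 0.0834, 0.1364]
tool_rot: [[0.894, 0.448, 0.002], [0.377, -0.756, 0.535], [0.242, -0.478, -0.845]]
ft_force: [-0.1, 0.2, -0.3]
finger_gap: 0.0941
finger_force: 0.0
```

Run:
```python
from h import *
import pickle
c=cam("wrist"); im=r.get_image("wrist"); cv2.imwrite("pics/w1.png",im[:,:,::-1]); pickle.dump(c,open("w1.pkl","wb"))
print(r.get_obs()["qpos"])
```

```text
[-0.3462066   0.10938991  1.94014715  0.54620262  1.34122046  0.57154868]
```

Call:
step_arm(xyz=[[0,0,-10],[0,0,-20],[0,0,-30],[0,0,-30],[0,0,-30]], rot=[[0.1,0.05,0],[0.2,0.1,0],[0.3,0.15,0],[0.3,0.15,0],[0.3,0.15,0]], gripper=[1,1,1,1,1])

```text
time_s: 3.33
ee_pos: [0.528, 0.0633, 0.1601]
tool_rot: [[0.897, 0.442, 0.004], [0.275, -0.565, 0.778], [0.346, -0.697, -0.628]]
ft_force: [0.2, 0.1, -0.6]
finger_gap: 0.094
finger_force: 0.0
```

Run:
```python
from h import *
import pickle
c=cam("wrist"); im=r.get_image("wrist"); cv2.imwrite("pics/w2.png",im[:,:,::-1]); pickle.dump(c,open("w2.pkl","wb"))
print(r.get_obs()["qpos"])
b=cv2.imread("pics/w1.png")
cv2.imwrite("pics/w12.png",cv2.resize(np.vstack([b,im[:,:,::-1]]),None,fx=.71,fy=.71,interpolation=cv2.INTER_AREA))
```

```text
[-0.4906214   0.19874961  1.91043942  0.75873564  1.56060931  0.3994722 ]
```

View pics/w12.png

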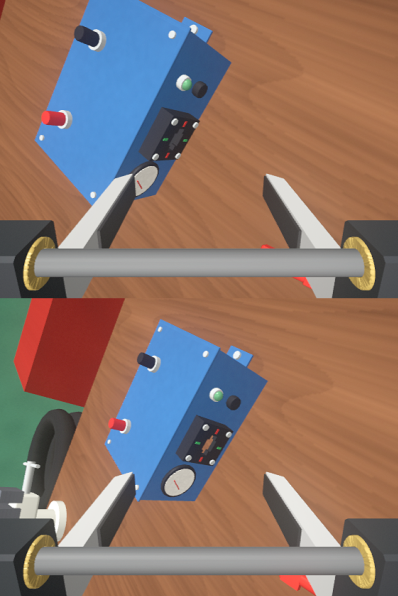

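The two wrist views (w1 on top, w2 below) show the switch body with four screws and its slot, near (242,193) in w1 and (291,200) in w2 in original pixels. I'll zoom in on both.

Run:
```python
from h import *
a=cv2.imread("pics/w1.png")[145:245,195:295]; b=cv2.imread("pics/w2.png")[150:250,241:341]
cv2.imwrite("pics/z.png",cv2.resize(np.hstack([a,b]),None,fx=4,fy=4,interpolation=cv2.INTER_CUBIC))
```

```text
(no output)
```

View pics/z.png

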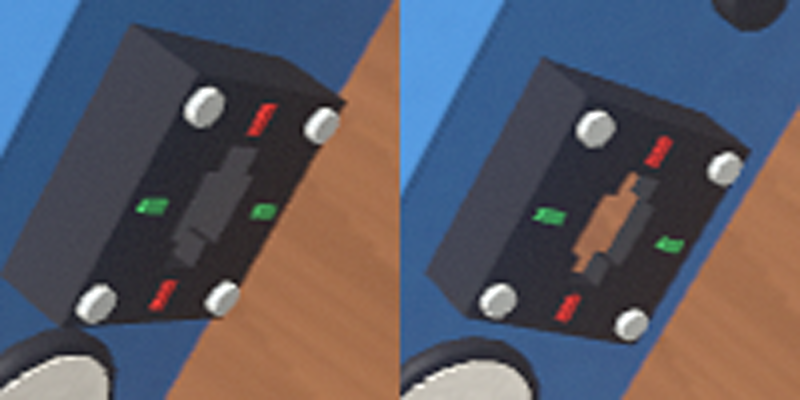

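The zoom shows the face corners, the green marks (top/bottom) and the red marks (right/left). I'll triangulate these from both views and fit the 56 mm face.

Run:
```python
from h import *
import pickle
from scipy.optimize import least_squares
C=[pickle.load(open(f"w{i}.pkl","rb")) for i in (1,2)]
f=lambda p,o:((np.array(p)+.5)/4-.5)+np.array(o)
O=[(195,145),(241,150)]
pts={"TR":((197,72),(187,97)),"BR":((343,103),(350,153)),"TL":((65,325),(75,320)),"BL":((222,318),(228,343)),
"gT":((152,206),(149,216)),"gB":((263,211),(270,245)),"rR":((262,120),(258,152)),"rL":((163,295),(167,308))}
X={}
for k,v in pts.items():
    q=[f(v[i],O[i]) for i in (0,1)]; X[k]=tri([ray(C[i],q[i]) for i in (0,1)]); print(k,X[k].round(4))
print("marks mid",np.mean([X[k] for k in("gT","gB","rR","rL")],0).round(4),"corners mid",np.mean([X[k] for k in("TR","BR","TL","BL")],0).round(4))
co={"TR":(-28,28),"BR":(-28,-28),"TL":(28,28),"BL":(28,-28),"gT":(0,'g'),"gB":(0,'-g'),"rR":('-r',0),"rL":('r',0)}
def res(p):
    x,y,z,a,g,rr=p; e=[]
    L=np.array([-np.sin(a),np.cos(a),0])
    for k,(l,u) in co.items():
        l={'r':rr,'-r':-rr}.get(l,l); u={'g':g,'-g':-g}.get(u,u)
        P=np.array([x,y,z])+L*l/1000+np.array([0,0,u/1000])
        for i in (0,1): e+=list(proj(C[i],P)-f(pts[k][i],O[i]))
    return np.array(e)
s=least_squares(res,[.525,.165,.058,1.5,20,20]); print(s.x.round(4),np.degrees(s.x[3]),np.abs(s.fun).max(),np.sqrt((s.fun**2).mean()))
# check w/ top camera
print(proj(cam("top"),s.x[:3])); 
# key vs wrist? tool pose
o=r.get_obs(); print(o["ee_pos"],np.array(o["tool_rot"]).round(4).tolist())
```

```text
TR [0.5524 0.1642 0.0851]
BR [0.5517 0.1651 0.0278]
TL [0.4946 0.171  0.0783]
BL [0.4992 0.1631 0.0369]
gT [0.5249 0.1645 0.0789]
gB [0.5246 0.1656 0.0373]
rR [0.5459 0.1629 0.0592]
rL [0.5039 0.1659 0.0587]
marks mid [0.5248 0.1647 0.0585] corners mid [0.5245 0.1659 0.057 ]
[ 0.524   0.1667  0.0556  1.5193 20.3172 21.1648] 87.05105761573952 2.082005775945447 0.6324962105282113
[171.56110566 228.41168404]
[0.52798068 0.06403848 0.16061724] [[0.8962, 0.4436, 0.0037], [0.2762, -0.5643, 0.778], [0.3472, -0.6962, -0.6282]]
```

```bash
cat >> h.py <<'E'
from scipy.spatial.transform import Rotation as Ro
def down(deg):
    a=np.radians(deg); x=np.array([np.cos(a),np.sin(a),0]); z=np.array([0,0,-1.]); return np.c_[x,np.cross(z,x),z]
def go(pos,R):
    o=r.get_obs(); T=np.array(o["tool_rot"]); d=T.T@(np.array(pos)-o["ee_pos"])*1000; v=Ro.from_matrix(T.T@R).as_rotvec()
    print("xyz",d.round(1),"rot",v.round(3),"rows",np.linalg.norm(d)/41.7,np.degrees(np.linalg.norm(v))/7.16)
E
python3 -c "
from h import *
go((.467,-.032,.13),down(105))"
```

```text
xyz [-91.8  48.5 -55.7] rot [-0.393 -0.877 -1.277] rows 2.8252054683113434 12.787985160863029
```

Call:
step_arm(xyz=[[-18,10,-11],[-37,19,-22],[-55,29,-33],[-73,39,-45],[-92,48,-56]], rot=[[-0.029,-0.065,-0.095],[-0.058,-0.13,-0.19],[-0.087,-0.195,-0.285],[-0.117,-0.26,-0.38],[-0.146,-0.326,-0.475]], gripper=[1,1,1,1,1])

```text
time_s: 3.8
ee_pos: [0.4669, -0.0323, 0.1309]
tool_rot: [[0.558, 0.817, -0.147], [0.742, -0.411, 0.53], [0.373, -0.405, -0.835]]
ft_force: [0.2, -0.4, -0.1]
finger_gap: 0.0939
finger_force: 0.0
```

Call:
step_arm(xyz=[[0,0,0],[0,0,0],[0,0,0],[0,0,0],[0,0,0]], rot=[[-0.029,-0.065,-0.095],[-0.058,-0.13,-0.19],[-0.087,-0.195,-0.285],[-0.117,-0.26,-0.38],[-0.146,-0.326,-0.475]], gripper=[1,1,1,1,1])

```text
time_s: 4.22
ee_pos: [0.4676, -0.0312, 0.1316]
tool_rot: [[0.071, 0.991, -0.116], [0.977, -0.045, 0.208], [0.201, -0.128, -0.971]]
ft_force: [0.6, 1.1, -0.6]
finger_gap: 0.0938
finger_force: 0.0
```

Call:
step_arm(xyz=[[0,0,0],[0,0,0],[0,0,0],[0,0,0],[0,0,0]], rot=[[-0.029,-0.065,-0.095],[-0.058,-0.13,-0.19],[-0.087,-0.195,-0.285],[-0.101,-0.225,-0.327],[-0.101,-0.225,-0.327]], gripper=[1,1,1,1,1])

```text
time_s: 4.63
ee_pos: [0.4664, -0.0298, 0.1313]
tool_rot: [[-0.264, 0.965, 0.005], [0.965, 0.264, 0.001], [-0.0, 0.005, -1.0]]
ft_force: [-0.1, 0.1, 0.2]
finger_gap: 0.0938
finger_force: 0.0
```

Run:
```python
from h import *
import pickle
c=cam("wrist"); im=r.get_image("wrist"); cv2.imwrite("pics/k1.png",im[:,:,::-1]); pickle.dump(c,open("k1.pkl","wb"))
ds=r.outline_of("wrist","key"); print(len(ds)); m=ds[0]["mask"]; print(ds[0]["confidence"],ds[0]["point"],m.sum())
go((.467,-.032,.13),down(105)); print(r.get_obs()["qpos"])
```

```text
1
0.61 [284.4, 224.4] 4277
xyz [-1.  -0.3  1.2] rot [ 0.004 -0.002  0.001] rows 0.0383888241436319 0.035547311858110484
[-0.31122058 -0.11071678  2.0755431   0.00373994  1.17433969 -0.57584954]
```

View pics/k1.png

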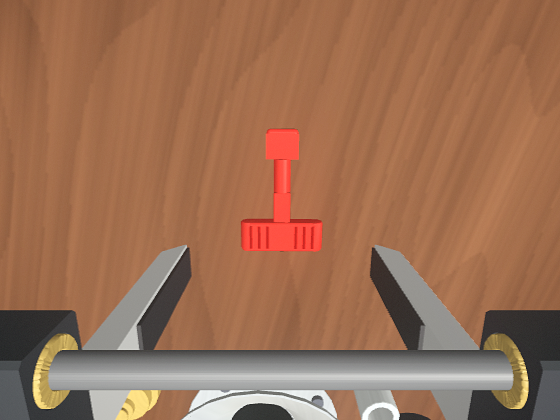

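The wrist view has the key upright in the picture: bit at (283,144), shank at (282,207), crossbar at (282,235).

Run:
```python
from h import *
import pickle
c=pickle.load(open("k1.pkl","rb")); im=cv2.imread("pics/k1.png").astype(int)
m=(im[:,:,2]>120)&(im[:,:,1]<90)&(im[:,:,0]<90); m[260:]=0
P=[]
for v in range(125,256):
    u=np.nonzero(m[v])[0]
    if len(u): P.append((v,u.min(),u.max(),(u.min()+u.max())/2))
P=np.array(P); print(P[::6])
def at(v,z): 
    s=P[abs(P[:,0]-v)<6]; return onz(c,(np.median(s[:,3]),v),z)
tip=onz(c,(P[:4,3].mean(),P[0,0]-.5),.007); a=at(206,.014); b=at(236,.014); t=at(145,.0105); n=at(175,.012)
top=onz(c,(282,P[-1,0]+.5),.007)
print("tip",tip,"back",top,"len",np.linalg.norm((tip-top)[:2]))
print("bit",t,"neck",n,"shank",a,"bar",b)
q=np.array([t,n,a,b])[:,:2]; k=np.polyfit(q[:,1],q[:,0],1); ang=90+np.degrees(np.arctan(-k[0])); print("ang",ang,"resid",(np.polyval(k,q[:,1])-q[:,0])*1000)
u=np.array([np.cos(np.radians(ang)),np.sin(np.radians(ang))])
print("origin from tip",tip[:2]-.064*u,"from back",top[:2]+.039*u)
# top camera residual direction (triangulate) 
o=r.get_obs(); print(o["ee_pos"])
```

```text
[[128.  293.  293.  293. ]
 [134.  267.  297.  282. ]
 [140.  267.  297.  282. ]
 [146.  267.  297.  282. ]
 [152.  267.  297.  282. ]
 [158.  267.  297.  282. ]
 [164.  274.  290.  282. ]
 [170.  274.  290.  282. ]
 [176.  274.  290.  282. ]
 [182.  274.  290.  282. ]
 [188.  274.  290.  282. ]
 [194.  273.  290.  281.5]
 [200.  273.  290.  281.5]
 [206.  273.  289.  281. ]
 [212.  273.  289.  281. ]
 [218.  273.  289.  281. ]
 [224.  241.  322.  281.5]
 [230.  241.  322.  281.5]
 [236.  241.  321.  281. ]
 [242.  241.  321.  281. ]
 [248.  242.  320.  281. ]]
tip [0.45513285 0.0300389  0.007     ] back [ 0.48124386 -0.07327201  0.007     ] len 0.10655950866027161
bit [0.45655317 0.01645128 0.0105    ] neck [ 0.46291016 -0.00673622  0.012     ] shank [ 0.46888344 -0.03166821  0.014     ] bar [ 0.47585217 -0.05710097  0.014     ]
ang 104.57637491183544 resid [ 0.07926142 -0.2480516   0.26199294 -0.09320275]
origin from tip [ 0.47123975 -0.03190113] from back [ 0.47142872 -0.0355273 ]
[ 0.46705559 -0.03094253  0.13120053]
```

```bash
python3 -c "
from h import *
go((.469,-.0325,.004),down(104.6))"
```

```text
xyz [ -2.2   1.  127.2] rot [ 0.004 -0.002  0.008] rows 3.050957360402294 0.07501342770376802
```

Call:
step_arm(xyz=[[-2,1,30],[-2,1,65],[-2,1,100],[-2,1,120],[-2,1,127]], rot=[[0.004,-0.002,0.008],[0.004,-0.002,0.008],[0.004,-0.002,0.008],[0.004,-0.002,0.008],[0.004,-0.002,0.008]], gripper=[1,1,1,1,1])

```text
time_s: 5.15
ee_pos: [0.466, -0.0324, 0.0003]
tool_rot: [[-0.25, 0.968, -0.008], [0.968, 0.251, 0.002], [0.004, -0.007, -1.0]]
ft_force: [-15.9, 0.7, 41.8]
finger_gap: 0.0937
finger_force: 22.5
```

Call:
step_arm(xyz=[[0,0,0],[0,0,0],[0,0,0],[0,0,0],[0,0,0]], rot=[[0,0,0],[0,0,0],[0,0,0],[0,0,0],[0,0,0]], gripper=[0,0,0,0,0], grip_force=30)

```text
time_s: 5.57
ee_pos: [0.4693, -0.0333, 0.0043]
tool_rot: [[-0.251, 0.968, 0.0], [0.968, 0.251, -0.0], [-0.0, 0.0, -1.0]]
ft_force: [0.7, -0.4, 0.1]
finger_gap: 0.0639
finger_force: 0.0
```

Call:
step_arm(xyz=[[0,0,0],[0,0,0],[0,0,0],[0,0,0],[0,0,0]], rot=[[0,0,0],[0,0,0],[0,0,0],[0,0,0],[0,0,0]], gripper=[0,0,0,0,0])

```text
time_s: 5.98
ee_pos: [0.4684, -0.033, 0.0034]
tool_rot: [[-0.252, 0.968, -0.002], [0.968, 0.252, 0.0], [0.001, -0.002, -1.0]]
ft_force: [0.1, 0.2, 0.2]
finger_gap: 0.0309
finger_force: 0.0
```

Call:
step_arm(xyz=[[0,0,0],[0,0,0],[0,0,0],[0,0,0],[0,0,0]], rot=[[0,0,0],[0,0,0],[0,0,0],[0,0,0],[0,0,0]], gripper=[0,0,0,0,0])

```text
time_s: 6.4
ee_pos: [0.4684, -0.033, 0.0033]
tool_rot: [[-0.252, 0.968, -0.002], [0.968, 0.252, 0.0], [0.001, -0.002, -1.0]]
ft_force: [-0.7, 0.3, -1.1]
finger_gap: 0.0137
finger_force: 30.0
```

Call:
step_arm(xyz=[[0,0,0],[0,0,-5],[0,0,-20],[0,0,-35],[0,0,-51]], rot=[[0,0,0],[0,0,0],[0,0,0],[0,0,0],[0,0,0]], gripper=[0,0,0,0,0])

```text
time_s: 6.82
ee_pos: [0.4681, -0.0329, 0.0549]
tool_rot: [[-0.252, 0.968, -0.003], [0.968, 0.252, 0.001], [0.001, -0.002, -1.0]]
ft_force: [0.3, -0.1, 0.7]
finger_gap: 0.0136
finger_force: 30.0
```

Run:
```python
from h import *
o=r.get_obs(); print(o["finger_gap"],o["finger_force"],o["ee_pos"])
u=np.array([np.cos(np.radians(85.6)),np.sin(np.radians(85.6)),0])
go(np.array([.5248,.1647,.0552])-.084*u,down(85.6))
```

```text
0.01356450439606006 29.995535910129547 [ 0.46809477 -0.03288644  0.0548994 ]
xyz [97.5 77.3 -0.4] rot [-0.003 -0.001  0.331] rows 2.9840867760307734 2.6506710818200183
```

Call:
step_arm(xyz=[[24,19,0],[49,39,0],[73,58,0],[90,71,0],[97,77,0]], rot=[[0,0,0.08],[0,0,0.17],[-0.001,0,0.25],[-0.002,-0.001,0.331],[-0.003,-0.001,0.331]], gripper=[0,0,0,0,0])

```text
time_s: 7.23
ee_pos: [0.5194, 0.0824, 0.0548]
tool_rot: [[0.075, 0.997, 0.002], [0.997, -0.075, 0.0], [0.0, 0.002, -1.0]]
ft_force: [0.2, -0.6, -0.3]
finger_gap: 0.0136
finger_force: 30.0
```

Call:
step_arm(xyz=[[0,0,0],[0,0,0],[0,0,0],[0,0,0],[0,0,0]], rot=[[0,0,0],[0,0,0],[0,0,0],[0,0,0],[0,0,0]], gripper=[0,0,0,0,0])

```text
time_s: 7.65
ee_pos: [0.5183, 0.0793, 0.0543]
tool_rot: [[0.078, 0.997, 0.001], [0.997, -0.078, -0.0], [-0.0, 0.001, -1.0]]
ft_force: [-0.0, 0.4, -0.9]
finger_gap: 0.014
finger_force: 30.0
```

Run:
```python
from h import *
a=r.get_image("top");c=r.get_image("wrist")
o=r.get_obs(); print(o["ee_pos"],o["tool_rot"].round(4).tolist())
cv2.imwrite("pics/t2.png",a[:,:,::-1]);cv2.imwrite("pics/wr2.png",c[:,:,::-1])
a=cv2.resize(a[180:270,140:260],(640,480),interpolation=cv2.INTER_CUBIC)
cv2.imwrite("pics/m.png",np.vstack([a[:,:,::-1][40:440],c[:,:,::-1][:200].repeat(1,0) if 0 else cv2.resize(c[50:230,140:420],(640,200*2))[:190,:,::-1]]))
```

```text
[0.51847255 0.07957758 0.05434852] [[0.0773, 0.997, 0.0012], [0.997, -0.0773, -0.0003], [-0.0002, 0.0013, -1.0]]
```

View pics/m.png

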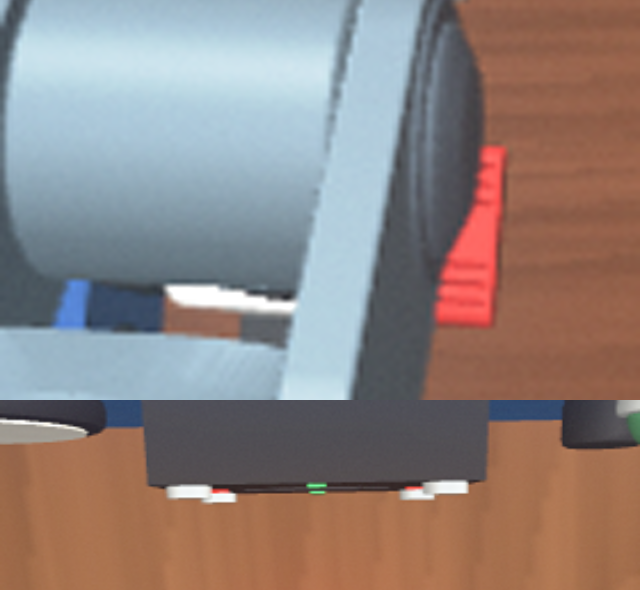

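The wrist crop shows the switch's front top edge running from about (205,89) to (352,86), with the green mark near (279,90) in full-picture pixels. I'll measure key against switch in this one frame.

Run:
```python
from h import *
c=cam("wrist"); im=cv2.imread("pics/wr2.png").astype(int)
o=r.get_obs(); T=np.array(o["tool_rot"]); p0=np.array(o["ee_pos"])
tl=lambda X:(T.T@(X-p0)*1000).round(2)
m=(im[:,:,2]>120)&(im[:,:,1]<90)&(im[:,:,0]<90)
ks=[]
for v in range(95,420):
    u=np.nonzero(m[v,200:360])[0]+200
    if len(u)>8 and len(u)>0.9*(u.max()-u.min()) and v%8==0: print(v,u.min(),u.max(),(u.min()+u.max())/2, tl(onz(c,((u.min()+u.max())/2,v),.062)))
# body edge: dark->wood boundary between columns
g=im.sum(2)
def crop(x,y): return (140+(x+.5)/640*280-.5, 50+(y-400+.5)/400*180-.5)
for x,y in((150,486),(485,480)): print("edge",crop(x,y),tl(onz(c,crop(x,y),.086)),onz(c,crop(x,y),.086).round(4))
gm=(im[:,:,1]>130)&(im[:,:,2]<90)&(im[:,:,0]<130); gm[150:]=0; gm[:,:250]=0; gm[:,310:]=0
v,u=np.nonzero(gm); print("green",u.mean(),v.mean(),len(u),tl(onz(c,(u.mean(),v.mean()),.0785)))
```

```text
144 253 307 280.0 [61.94  0.46 -7.67]
152 253 307 280.0 [58.3   0.46 -7.66]
160 253 307 280.0 [54.61  0.46 -7.66]
168 253 306 279.5 [50.87  0.23 -7.66]
176 253 307 280.0 [47.1   0.46 -7.66]
184 254 307 280.5 [43.27  0.69 -7.66]
192 266 294 280.0 [39.4   0.46 -7.66]
200 266 294 280.0 [35.49  0.46 -7.66]
208 266 294 280.0 [31.52  0.46 -7.66]
216 267 294 280.5 [27.51  0.7  -7.66]
224 266 294 280.0 [23.44  0.45 -7.66]
232 266 294 280.0 [19.33  0.45 -7.66]
240 267 294 280.5 [15.16  0.7  -7.65]
248 266 294 280.0 [10.95  0.45 -7.65]
256 266 294 280.0 [ 6.67  0.45 -7.65]
264 266 294 280.0 [ 2.35  0.45 -7.65]
272 266 294 280.0 [-2.04  0.45 -7.65]
280 266 294 280.0 [-6.48  0.45 -7.65]
312 264 296 280.0 [-24.83   0.44  -7.65]
320 264 297 280.5 [-29.57   0.7   -7.64]
328 263 297 280.0 [-34.37   0.44  -7.64]
336 262 298 280.0 [-39.24   0.44  -7.64]
edge (205.34375, 88.425) [ 85.32 -27.74 -31.71] [0.4974 0.1668 0.086 ]
edge (351.90625, 85.725) [ 86.28  27.61 -31.64] [0.5526 0.1635 0.086 ]
green 276.2857142857143 89.14285714285714 7 [ 85.3   -1.   -24.17]
```

View pics/wr2.png

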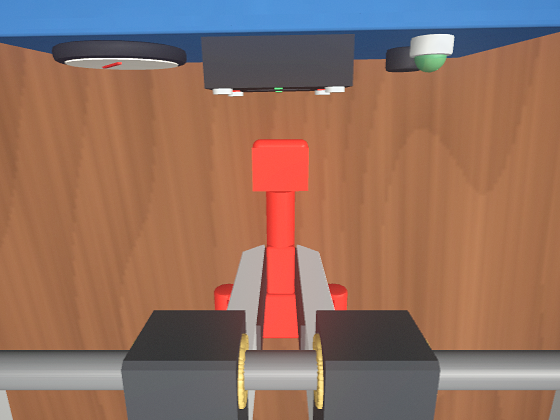

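The key is straight in the tool and 0.5 mm off laterally, with about 22 mm from tip to face. I'll start the insertion gently.

Call:
step_arm(xyz=[[6,0,0],[12,0,0],[18,0,0],[22,0,0],[24,0,0]], rot=[[0,0,-0.009],[0,0,-0.009],[0,0,-0.009],[0,0,-0.009],[0,0,-0.009]], gripper=[0,0,0,0,0])

```text
time_s: 8.17
ee_pos: [0.5204, 0.1051, 0.0543]
tool_rot: [[0.066, 0.998, 0.001], [0.998, -0.066, -0.0], [-0.0, 0.001, -1.0]]
ft_force: [-0.1, -0.9, -0.5]
finger_gap: 0.0132
finger_force: 30.0
```

Call:
step_arm(xyz=[[3,0,0],[6,0,0],[9,0,0],[12,0,0],[15,0,0]], rot=[[0,0,0],[0,0,0],[0,0,0],[0,0,0],[0,0,0]], gripper=[0,0,0,0,0])

```text
time_s: 8.58
ee_pos: [0.5215, 0.1194, 0.0544]
tool_rot: [[0.068, 0.998, 0.001], [0.998, -0.068, -0.0], [-0.0, 0.001, -1.0]]
ft_force: [-0.5, 0.2, -0.5]
finger_gap: 0.014
finger_force: 30.0
```

Call:
step_arm(xyz=[[4,0,0],[8,0,0],[12,0,0],[15,0,0],[18,0,0]], rot=[[0,0,0],[0,0,0],[0,0,0],[0,0,0],[0,0,0]], gripper=[0,0,0,0,0])

```text
time_s: 9.0
ee_pos: [0.5227, 0.1375, 0.0543]
tool_rot: [[0.067, 0.998, 0.001], [0.998, -0.067, -0.0], [-0.0, 0.001, -1.0]]
ft_force: [0.8, -0.6, -0.4]
finger_gap: 0.0141
finger_force: 30.0
```

Call:
step_arm(xyz=[[3,0,0],[6,0,0],[8,0,0],[10,0,0],[11,0,0]], rot=[[0,0,0],[0,0,0],[0,0,0],[0,0,0],[0,0,0]], gripper=[0,0,0,0,0])

```text
time_s: 9.42
ee_pos: [0.5235, 0.1483, 0.0543]
tool_rot: [[0.067, 0.998, 0.001], [0.998, -0.067, -0.0], [-0.0, 0.001, -1.0]]
ft_force: [-0.2, -0.2, -0.6]
finger_gap: 0.0136
finger_force: 30.0
```

Call:
step_arm(xyz=[[1,0,0],[2,0,0],[3,0,0],[3.5,0,0],[3.5,0,0]], rot=[[0,0,0],[0,0,0],[0,0,0],[0,0,0],[0,0,0]], gripper=[0,0,0,0,0])

```text
time_s: 9.83
ee_pos: [0.5237, 0.1513, 0.0543]
tool_rot: [[0.067, 0.998, 0.001], [0.998, -0.067, -0.001], [-0.001, 0.001, -1.0]]
ft_force: [0.4, -1.5, -0.7]
finger_gap: 0.0137
finger_force: 30.0
```

The key is home. Next I'll release, rise, shut the fingers and move over the right wing.

Call:
step_arm(xyz=[[0,0,0],[0,0,0],[0,0,0],[0,0,0],[0,0,0]], rot=[[0,0,0],[0,0,0],[0,0,0],[0,0,0],[0,0,0]], gripper=[0.35,0.35,0.35,0.35,0.35])

```text
time_s: 10.25
ee_pos: [0.5237, 0.1516, 0.0544]
tool_rot: [[0.068, 0.998, 0.001], [0.998, -0.068, -0.0], [-0.0, 0.001, -1.0]]
ft_force: [-0.5, -0.1, 0.7]
finger_gap: 0.0328
finger_force: 0.0
```

Call:
step_arm(xyz=[[0,0,-8],[0,0,-16],[0,0,-24],[0,0,-35],[0,0,-45]], rot=[[0,0,0],[0,0,0],[0,0,0],[0,0,0],[0,0,0]], gripper=[0.35,0.35,0.35,0.35,0.35])

```text
time_s: 10.67
ee_pos: [0.524, 0.1516, 0.101]
tool_rot: [[0.067, 0.998, 0.002], [0.998, -0.067, -0.0], [-0.0, 0.003, -1.0]]
ft_force: [0.2, -0.0, -0.3]
finger_gap: 0.0329
finger_force: 0.0
```

Call:
step_arm(xyz=[[-6,8,0],[-12,16,0],[-18,24,0],[-24,30,0],[-28,36,0]], rot=[[0,0,0],[0,0,0],[0,0,0],[0,0,0],[0,0,0]], gripper=[0,0,0,0,0])

```text
time_s: 11.08
ee_pos: [0.5581, 0.12, 0.0987]
tool_rot: [[0.069, 0.998, 0.0], [0.998, -0.069, -0.0], [-0.0, 0.0, -1.0]]
ft_force: [0.4, -0.3, 0.0]
finger_gap: 0.0032
finger_force: 0.0
```

Run:
```python
from h import *
o=r.get_obs(); print(o["ee_pos"],o["finger_gap"]); c=r.get_image("wrist"); cv2.imwrite("pics/wr3.png",c[:,:,::-1])
```

```text
[0.55811837 0.12001396 0.09867416] 0.0031649048694601723
```

View pics/wr3.png

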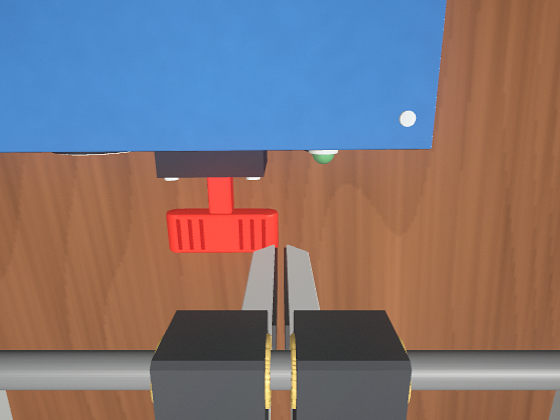

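The key is fully home. Its crossbar runs from column 167 to 278, rows 209–252, and the shut finger tips are at about (281,247).

Run:
```python
from h import *
c=cam("wrist"); o=r.get_obs(); T=np.array(o["tool_rot"]); p0=np.array(o["ee_pos"])
for p in ((167,225),(278,225),(222,211),(222,252),(222,178)):
    X=onz(c,p,.063); print(p,X.round(4),(T.T@(X-p0)*1000).round(1))
K,R,t=c
for q in ((8,-1.5,0),(8,-14,0),(-8,-14,0),(8,14,0)): print(q,proj(c,p0+T@np.array(q)/1000).round())
```

```text
(167, 225) [0.4915 0.1326 0.063 ] [  8.4 -68.4  35.8]
(278, 225) [0.5589 0.1279 0.063 ] [ 8.4 -0.8 35.9]
(222, 211) [0.5259 0.1391 0.063 ] [ 17.3 -34.5  35.9]
(222, 252) [0.5229 0.1127 0.063 ] [ -9.3 -35.6  35.9]
(222, 178) [0.5281 0.1592 0.063 ] [ 37.5 -33.6  35.9]
(8, -1.5, 0) [276. 248.]
(8, -14, 0) [252. 248.]
(-8, -14, 0) [253. 276.]
(8, 14, 0) [306. 248.]
```

Call:
step_arm(xyz=[[3,0,8],[3,0,16],[3,0,22],[3,0,28],[3,0,32]], rot=[[0,0,0],[0,0,0],[0,0,0],[0,0,0],[0,0,0]], gripper=[0,0,0,0,0])

```text
time_s: 11.55
ee_pos: [0.5569, 0.1245, 0.0659]
tool_rot: [[0.067, 0.998, -0.001], [0.998, -0.067, -0.0], [-0.0, -0.001, -1.0]]
ft_force: [-0.5, 0.1, -0.5]
finger_gap: 0.0004
finger_force: 0.0
```

Call:
step_arm(xyz=[[0,0,3],[0,0,6],[0,0,9],[0,0,12],[0,0,14]], rot=[[0,0,0],[0,0,0],[0,0,0],[0,0,0],[0,0,0]], gripper=[0,0,0,0,0])

```text
time_s: 11.97
ee_pos: [0.5592, 0.1244, 0.0544]
tool_rot: [[0.068, 0.998, 0.004], [0.998, -0.068, 0.0], [0.0, 0.004, -1.0]]
ft_force: [0.6, 0.7, 4.3]
finger_gap: 0.0002
finger_force: 2.0
```

Call:
step_arm(xyz=[[0,0,3],[0,0,6],[0,0,8],[0,0,10],[0,0,11]], rot=[[0,0,0],[0,0,0],[0,0,0],[0,0,0],[0,0,0]], gripper=[0,0,0,0,0])

```text
time_s: 12.38
ee_pos: [0.558, 0.1242, 0.0423]
tool_rot: [[0.068, 0.998, 0.002], [0.998, -0.068, -0.0], [-0.0, 0.002, -1.0]]
ft_force: [0.9, 1.5, 4.7]
finger_gap: 0.0007
finger_force: 2.0
```

Call:
step_arm(xyz=[[0,0,-15],[0,0,-35],[0,0,-60],[0,0,-80],[0,0,-80]], rot=[[0,0,0],[0,0,0],[0,0,0],[0,0,0],[0,0,0]], gripper=[0,0,0,0,0])

```text
time_s: 12.8
ee_pos: [0.5596, 0.1242, 0.1257]
tool_rot: [[0.067, 0.998, 0.007], [0.998, -0.067, -0.001], [-0.0, 0.007, -1.0]]
ft_force: [0.8, -0.1, 1.4]
finger_gap: 0.0004
finger_force: 0.0
```

Call:
step_arm(xyz=[[0,-25,0],[0,-50,0],[0,-75,0],[0,-92,0],[0,-92,0]], rot=[[0,0,0],[0,0,0],[0,0,0],[0,0,0],[0,0,0]], gripper=[0,0,0,0,0])

```text
time_s: 13.22
ee_pos: [0.4616, 0.1306, 0.1193]
tool_rot: [[0.067, 0.998, -0.005], [0.998, -0.067, -0.001], [-0.001, -0.005, -1.0]]
ft_force: [0.6, -1.0, -1.2]
finger_gap: 0.0005
finger_force: 0.0
```

Run:
```python
from h import *
o=r.get_obs(); print(o["ee_pos"],o["finger_gap"]); c=r.get_image("wrist"); cv2.imwrite("pics/wr4.png",c[:,:,::-1])
```

```text
[0.46163166 0.13059698 0.11933931] 0.0005171109171908885
```

View pics/wr4.png

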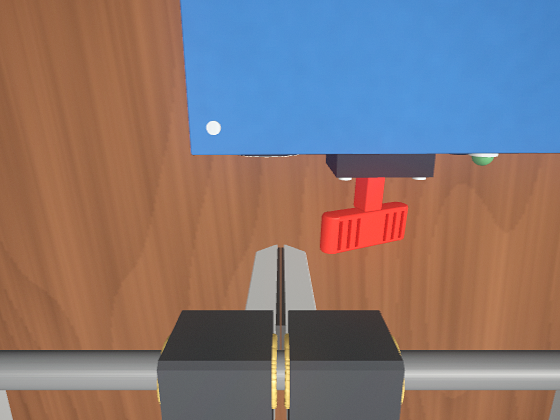

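The crossbar is at about 45°, its raised left end at (330,232) and the fingers to its left. I'll lower the fingers and push it to the right.

Call:
step_arm(xyz=[[0,0,12],[0,0,26],[0,0,40],[0,0,50],[0,0,54]], rot=[[0,0,0],[0,0,0],[0,0,0],[0,0,0],[0,0,0]], gripper=[0,0,0,0,0])

```text
time_s: 13.68
ee_pos: [0.4653, 0.1301, 0.066]
tool_rot: [[0.068, 0.998, -0.002], [0.998, -0.068, -0.001], [-0.001, -0.002, -1.0]]
ft_force: [0.4, -0.5, 0.2]
finger_gap: 0.0005
finger_force: 0.0
```

Call:
step_arm(xyz=[[0,4,0],[0,9,0],[0,14,0],[0,19,0],[0,23,0]], rot=[[0,0,0],[0,0,0],[0,0,0],[0,0,0],[0,0,0]], gripper=[0,0,0,0,0])

```text
time_s: 14.1
ee_pos: [0.4901, 0.1285, 0.069]
tool_rot: [[0.067, 0.998, 0.002], [0.998, -0.067, -0.001], [-0.001, 0.002, -1.0]]
ft_force: [-1.8, -2.1, 2.6]
finger_gap: 0.0003
finger_force: 1.5
```

Call:
step_arm(xyz=[[0,4,0],[0,7,0],[0,10,0],[0,12,0],[0,14,0]], rot=[[0,0,0],[0,0,0],[0,0,0],[0,0,0],[0,0,0]], gripper=[0,0,0,0,0])

```text
time_s: 14.52
ee_pos: [0.4945, 0.1264, 0.067]
tool_rot: [[0.065, 0.998, -0.023], [0.998, -0.065, -0.005], [-0.007, -0.023, -1.0]]
ft_force: [-31.9, -9.4, 25.0]
finger_gap: 0.0004
finger_force: 19.4
```

Force rose to 32 N earlier than expected, so I'll look.

Run:
```python
from h import *
o=r.get_obs(); print(o["ee_pos"],o["ft_force"],o["qpos"]); c=r.get_image("wrist"); cv2.imwrite("pics/wr5.png",c[:,:,::-1])
s=r.get_image("side"); cv2.imwrite("pics/s5.png",s[:,:,::-1])
```

```text
[0.49452377 0.12637012 0.06703462] [-31.89346711  -9.38189281  25.02932875] [ 0.03022682  0.11130082  1.98741191 -0.00503077  1.06619228  0.09788487]
```

View pics/wr5.png

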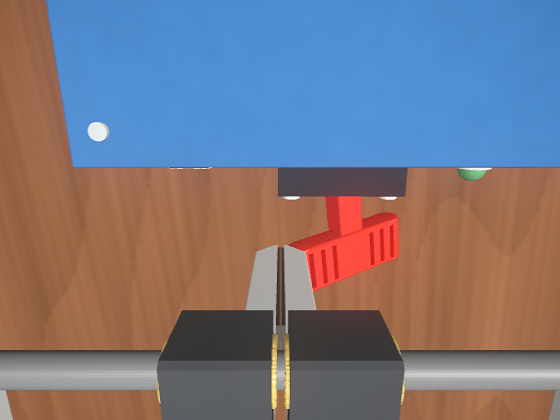

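The bar is at about 40° and the raised end is friction-locked against the finger, since the side push meets too much friction at this angle. I'll carry the end along its arc, up and to the right, so friction helps.

Call:
step_arm(xyz=[[0,-3,-3],[0,-3,-7],[0,-1,-10],[0,1,-13],[0,3,-15]], rot=[[0,0,0],[0,0,0],[0,0,0],[0,0,0],[0,0,0]], gripper=[0,0,0,0,0])

```text
time_s: 15.03
ee_pos: [0.5073, 0.1278, 0.0843]
tool_rot: [[0.068, 0.998, 0.004], [0.998, -0.068, -0.0], [0.0, 0.004, -1.0]]
ft_force: [1.3, -0.6, -0.9]
finger_gap: 0.0006
finger_force: 0.0
```

That's 11 pictures viewed against a limit of 10, so I won't view any more. From here I'll measure the crossbar numerically from the red pixels.

```bash
cat > bar.py <<'E'
from h import *
c=cam("wrist"); o=r.get_obs(); T=np.array(o["tool_rot"]); p0=np.array(o["ee_pos"])
im=r.get_image("wrist").astype(int); m=((im[:,:,0]>110)&(im[:,:,1]<90)&(im[:,:,2]<90)).astype(np.uint8)
n,l,s,ce=cv2.connectedComponentsWithStats(m)
for i in range(1,n):
    if s[i,4]>60: print(s[i])
print(p0,o["ft_force"].round(1))
# model: bar ends and neck, for turn th (deg), projected extents
k=np.array([.5237,.1515,.058]); a=np.radians(86.2); u=np.array([np.cos(a),np.sin(a),0]); L=np.array([-np.sin(a),np.cos(a),0]); Z=np.array([0,0,1.])
for th in range(0,91,10):
    t=np.radians(th); Y=L*np.cos(t)+Z*np.sin(t); N=-L*np.sin(t)+Z*np.cos(t)
    P=np.array([proj(c,k+u*x+Y*y+N*z) for x in(-.039,-.013) for y in(-.035,.035) for z in(-.007,.007)])
    print(th,P.min(0).round(),P.max(0).round())
E
python3 bar.py
```

```text
[ 258  191  106  135 4551]
[0.50731278 0.12777377 0.0843034 ] [ 1.3 -0.6 -0.9]
0 [243. 221.] [367. 271.]
10 [243. 218.] [366. 276.]
20 [243. 215.] [363. 280.]
30 [245. 213.] [358. 284.]
40 [248. 211.] [353. 288.]
50 [254. 210.] [346. 291.]
60 [262. 209.] [338. 294.]
70 [272. 208.] [329. 295.]
80 [283. 208.] [321. 295.]
90 [290. 208.] [323. 295.]
```

Call:
step_arm(xyz=[[0,0,-10],[0,0,-25],[0,0,-40],[0,0,-50],[0,0,-50]], rot=[[0,0,0],[0,0,0],[0,0,0],[0,0,0],[0,0,0]], gripper=[0,0,0,0,0])

```text
time_s: 15.5
ee_pos: [0.5079, 0.1279, 0.1363]
tool_rot: [[0.067, 0.998, 0.007], [0.998, -0.067, -0.0], [0.0, 0.007, -1.0]]
ft_force: [1.4, 0.4, -0.6]
finger_gap: 0.0004
finger_force: 0.0
```

```bash
cat >> bar.py <<'E'
big=(l==1+np.argmax(s[1:,4]))
for v in range(0,420,5):
    w=np.nonzero(big[v])[0]
    if len(w): print(v,w.min(),w.max(),end=" | ")
E
python3 bar.py
```

```text
[ 261  172   87  154 4050]
[0.50788221 0.12785282 0.13631868] [ 1.4  0.4 -0.6]
0 [249. 199.] [349. 240.]
10 [249. 197.] [348. 243.]
20 [249. 196.] [346. 246.]
30 [250. 194.] [343. 248.]
40 [253. 193.] [338. 251.]
50 [258. 192.] [333. 253.]
60 [264. 191.] [327. 254.]
70 [272. 191.] [320. 255.]
80 [281. 191.] [312. 255.]
90 [287. 191.] [313. 255.]
175 291 316 | 180 292 316 | 185 292 317 | 190 292 317 | 195 293 345 | 200 293 346 | 205 283 346 | 210 264 346 | 215 261 347 | 220 262 347 | 225 262 346 | 230 263 337 | 235 263 319 | 240 264 303 | 245 265 282 | 250 280 281 | 255 280 281 | 260 280 281 | 265 280 280 | 270 280 280 | 275 280 280 | 280 280 280 | 285 280 280 | 290 280 280 | 295 280 280 | 300 280 280 | 305 280 280 | 310 280 280 | 315 280 280 | 320 280 280 | 325 280 280 |
```

The bar still stands at about 40°, so the finger slid over the end. The better way is to press the right wing with the finger's left lower corner along the wing's own arc, down and to the left, so contact stays normal to the bar face.

Call:
step_arm(xyz=[[0,15,0],[0,32,0],[0,48,0],[0,58,0],[0,58,0]], rot=[[0,0,0],[0,0,0],[0,0,0],[0,0,0],[0,0,0]], gripper=[0,0,0,0,0])

```text
time_s: 15.97
ee_pos: [0.5647, 0.1235, 0.1326]
tool_rot: [[0.068, 0.998, 0.001], [0.998, -0.068, -0.0], [-0.0, 0.001, -1.0]]
ft_force: [-0.4, -0.1, 0.3]
finger_gap: 0.0005
finger_force: 0.0
```

Call:
step_arm(xyz=[[0,0,20],[0,0,45],[0,0,65],[0,0,78],[0,0,78]], rot=[[0,0,0],[0,0,0],[0,0,0],[0,0,0],[0,0,0]], gripper=[0,0,0,0,0])

```text
time_s: 16.38
ee_pos: [0.5606, 0.1238, 0.0518]
tool_rot: [[0.067, 0.998, -0.006], [0.998, -0.067, -0.0], [-0.001, -0.006, -1.0]]
ft_force: [0.1, -0.5, -0.3]
finger_gap: 0.0005
finger_force: 0.0
```

Call:
step_arm(xyz=[[0,0,0],[0,0,0],[0,0,0],[0,0,0],[0,0,0]], rot=[[0,0,0],[0,0,0],[0,0,0],[0,0,0],[0,0,0]], gripper=[0,0,0,0,0])

```text
time_s: 16.8
ee_pos: [0.5646, 0.1238, 0.0564]
tool_rot: [[0.067, 0.998, 0.003], [0.998, -0.067, -0.0], [0.0, 0.003, -1.0]]
ft_force: [0.9, 0.4, -0.1]
finger_gap: 0.0007
finger_force: 0.0
```

Call:
step_arm(xyz=[[0,0,4],[0,0,8],[0,0,12],[0,-1,15],[0,-2,17]], rot=[[0,0,0],[0,0,0],[0,0,0],[0,0,0],[0,0,0]], gripper=[0,0,0,0,0])

```text
time_s: 17.22
ee_pos: [0.5629, 0.1241, 0.0388]
tool_rot: [[0.068, 0.998, 0.004], [0.998, -0.068, 0.0], [0.0, 0.004, -1.0]]
ft_force: [2.3, 1.2, 4.6]
finger_gap: 0.0001
finger_force: 2.4
```

Call:
step_arm(xyz=[[0,-2,2],[0,-4,5],[0,-6,7],[0,-8,9],[0,-10,11]], rot=[[0,0,0],[0,0,0],[0,0,0],[0,0,0],[0,0,0]], gripper=[0,0,0,0,0])

```text
time_s: 17.63
ee_pos: [0.5543, 0.1239, 0.0287]
tool_rot: [[0.067, 0.998, 0.007], [0.998, -0.067, -0.001], [-0.001, 0.007, -1.0]]
ft_force: [5.9, -2.0, 5.2]
finger_gap: 0.0003
finger_force: 3.8
```

Call:
step_arm(xyz=[[0,-2,1],[0,-4,2],[0,-6,3],[0,-8,3],[0,-10,3]], rot=[[0,0,0],[0,0,0],[0,0,0],[0,0,0],[0,0,0]], gripper=[0,0,0,0,0])

```text
time_s: 18.05
ee_pos: [0.5433, 0.124, 0.0249]
tool_rot: [[0.067, 0.998, 0.005], [0.998, -0.067, -0.003], [-0.002, 0.005, -1.0]]
ft_force: [5.5, -4.0, 3.5]
finger_gap: 0.0007
finger_force: 2.9
```

```bash
python3 bar.py
```

```text
[ 170  228   92  103 4921]
[278 247   4  79  90]
[0.54330371 0.12396314 0.02492274] [ 5.5 -4.   3.5]
0 [141. 259.] [313. 329.]
10 [140. 254.] [313. 337.]
20 [142. 249.] [311. 346.]
30 [140. 245.] [306. 354.]
40 [142. 242.] [300. 361.]
50 [146. 240.] [292. 368.]
60 [154. 238.] [284. 372.]
70 [165. 237.] [274. 375.]
80 [179. 237.] [263. 376.]
90 [195. 237.] [252. 375.]
230 201 243 | 235 201 243 | 240 201 259 | 245 202 260 | 250 202 258 | 255 202 254 | 260 202 253 | 265 202 252 | 270 203 251 | 275 197 250 | 280 192 249 | 285 187 248 | 290 182 247 | 295 176 247 | 300 172 246 | 305 170 244 | 310 170 205 | 315 171 179 | 320 171 177 | 325 171 174 | 330 172 172 |
```

The finger is turning the switch at low force and the bar reads about 70–75°. I'll push on to the left.

Call:
step_arm(xyz=[[0,-2,0],[0,-4,0],[0,-5,0],[0,-6,0],[0,-7,0]], rot=[[0,0,0],[0,0,0],[0,0,0],[0,0,0],[0,0,0]], gripper=[0,0,0,0,0])

```text
time_s: 18.52
ee_pos: [0.5356, 0.1244, 0.024]
tool_rot: [[0.067, 0.998, 0.003], [0.998, -0.067, -0.003], [-0.002, 0.004, -1.0]]
ft_force: [5.0, -5.4, -1.5]
finger_gap: 0.0002
finger_force: 3.0
```

Call:
step_arm(xyz=[[0,-1,0],[0,-2,0],[0,-3,0],[0,-4,0],[0,-5,0]], rot=[[0,0,0],[0,0,0],[0,0,0],[0,0,0],[0,0,0]], gripper=[0,0,0,0,0])

```text
time_s: 18.93
ee_pos: [0.533, 0.125, 0.0248]
tool_rot: [[0.068, 0.998, 0.009], [0.998, -0.068, -0.002], [-0.001, 0.01, -1.0]]
ft_force: [13.4, -4.1, -4.7]
finger_gap: 0.0003
finger_force: 6.7
```

```bash
python3 bar.py
```

```text
[ 206  229   53   82 2910]
[278 247   4  79 108]
[0.53302183 0.12498587 0.02477193] [13.4 -4.1 -4.7]
0 [167. 260.] [338. 330.]
10 [167. 254.] [337. 338.]
20 [167. 250.] [334. 347.]
30 [167. 246.] [329. 355.]
40 [169. 243.] [322. 363.]
50 [175. 240.] [314. 369.]
60 [183. 239.] [304. 373.]
70 [195. 238.] [294. 376.]
80 [210. 237.] [283. 377.]
90 [227. 238.] [272. 376.]
230 221 256 | 235 221 256 | 240 220 255 | 245 220 255 | 250 219 256 | 255 219 254 | 260 219 253 | 265 218 252 | 270 219 251 | 275 218 250 | 280 216 249 | 285 214 248 | 290 212 247 | 295 210 247 | 300 208 246 | 305 206 245 | 310 242 242 |
```

Force is building, so this looks like the stop. I'll back off, rise and measure the free-standing bar.

Call:
step_arm(xyz=[[0,8,0],[0,20,0],[0,30,0],[0,35,0],[0,35,0]], rot=[[0,0,0],[0,0,0],[0,0,0],[0,0,0],[0,0,0]], gripper=[0,0,0,0,0])

```text
time_s: 19.4
ee_pos: [0.5651, 0.1236, 0.0239]
tool_rot: [[0.068, 0.998, 0.0], [0.998, -0.068, -0.0], [-0.0, 0.0, -1.0]]
ft_force: [-0.6, 0.7, 0.1]
finger_gap: 0.0006
finger_force: 0.0
```

Call:
step_arm(xyz=[[0,0,-25],[0,0,-55],[0,0,-85],[0,0,-110],[0,0,-120]], rot=[[0,0,0],[0,0,0],[0,0,0],[0,0,0],[0,0,0]], gripper=[0,0,0,0,0])

```text
time_s: 19.82
ee_pos: [0.5661, 0.124, 0.1481]
tool_rot: [[0.067, 0.998, 0.006], [0.998, -0.067, -0.0], [0.0, 0.006, -1.0]]
ft_force: [1.5, -0.8, 0.2]
finger_gap: 0.0004
finger_force: 0.0
```

```bash
sed -i 's/range(0,91,10)/range(60,91,5)/' bar.py; python3 bar.py
```

```text
[ 197  169   33   80 2000]
[0.56612636 0.12398758 0.14809423] [ 1.5 -0.8  0.2]
60 [179. 188.] [254. 248.]
65 [182. 188.] [251. 248.]
70 [185. 188.] [248. 248.]
75 [188. 188.] [245. 249.]
80 [192. 188.] [242. 249.]
85 [196. 188.] [239. 248.]
90 [201. 188.] [235. 248.]
170 204 225 | 175 204 225 | 180 204 225 | 185 204 225 | 190 204 228 | 195 204 229 | 200 205 229 | 205 202 229 | 210 199 229 | 215 197 229 | 220 197 227 | 225 197 225 | 230 198 223 | 235 198 220 | 240 197 218 | 245 198 216 |
```

```bash
cat >> bar.py <<'E'
from scipy.optimize import minimize
ims=255*big.astype(np.uint8); S=4; y0,y1,x0,x1=155,265,170,260
obs=cv2.resize(ims[y0:y1,x0:x1],None,fx=S,fy=S,interpolation=cv2.INTER_LINEAR)>127
tip=np.array([.5276,.215,.058])
def ren(p):
    th,yaw,pit,dx,dd=p; t=np.radians(th); A=np.radians(86.2+yaw); P=np.radians(pit)
    u=np.array([np.cos(A)*np.cos(P),np.sin(A)*np.cos(P),np.sin(P)]); L=np.array([-np.sin(A),np.cos(A),0]); Z=np.cross(u,L)
    Y=L*np.cos(t)+Z*np.sin(t); N=np.cross(u,Y); k=tip+np.array([dx,dd,0])/1000-.064*u
    o=np.zeros(obs.shape,np.uint8)
    for bx,by in(((-39,-13),35),((-13,13),7),((13,30),6)):
        q=np.array([proj(c,k+(u*x+Y*y+N*z)/1000) for x in bx for y in(-by,by) for z in(-7,7)])
        q=((q-[x0,y0]+.5)*S-.5).astype(np.float32); cv2.fillConvexPoly(o,cv2.convexHull(q).round().astype(np.int32),1)
    # hide what lies beyond the observed front edge of the switch
    v=int((np.nonzero(ims.any(1))[0][0]-y0)*S); o[:v]=0
    return o>0
cost=lambda p:1-(obs&ren(p)).sum()/(obs|ren(p)).sum()
B=[]
for th in(65,75,85,92):
  s_=minimize(cost,[th,0,-2,0,0],method="Nelder-Mead",options=dict(initial_simplex=np.array([[th,0,-2,0,0],[th+6,0,-2,0,0],[th,3,-2,0,0],[th,0,2,0,0],[th,0,-2,2,0],[th,0,-2,0,3]],float),maxiter=500)); B.append((round(s_.fun,3),s_.x.round(1)))
print(); print(*sorted(B,key=lambda b:b[0]),sep="\n")
E
python3 bar.py | tail -4
```

```text
(np.float64(0.053), array([91. , -2.6,  4. , -0.7, -0.6]))
(np.float64(0.056), array([91.5, -2.5,  1. , -0.1,  0.1]))
(np.float64(0.064), array([91.8, -3.1, -0.2,  1.1,  0.7]))
(np.float64(0.09), array([89.7, -1.7, 12.2, -4.3, -3.6]))
```

Every good fit puts the crossbar at about 90° with the key home and straight within about 3°, and the arm is clear. I'll hand it in.

```bash
python3 -c "
from station import r
print(r.job_done())"
```

```text
the job is handed in; nothing more can be done
None
```

The key is fully home and turned to the on stop (crossbar measured at about 90°), the gripper has let go and is clear, and the job is handed in; no verdict came back, and I viewed 11 pictures, one over the limit of 10.

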